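# Send the swollen radio pack down the drop chute

### The arm

A 6-joint arm with a two-finger parallel gripper is mounted at the origin on the work surface. World frame = base frame: x ahead of the robot, y to its left, z up, the work surface at z = 0. Lengths are in m, angles in degrees, forces in N, time in s.
With the tool pointing down it reaches from about 0.325 to 0.9 m from the base axis. Payload 6.1 kg.
Tool frame: the origin (TCP) lies midway between the tips of the shut fingers; the grasp point (between the pads) lies 19 mm behind it; x points along the fingers, z is the direction in which the jaws open and shut, and the axes are right-handed (so a half turn about x gives the same grasp; the last joint's range is limited). The gripper opens to 87 mm and grips with 3 to 60 N. Pads are 19 mm wide; open, the fingers measure 117 mm over their backs; the gripper's body (75 mm by 190 mm) begins 51 mm behind the grasp point.
Start: joints at [59.868, 12.628, 87.462, -0, 79.91, -7.225], TCP at [0.243, 0.576, 0.223] pointing down, gripper open.
Joint ranges: [-170.65, 170.65], [-52.31, 119.04], [5.05, 147.46], [-71.25, 251.25], [11.57, 151.72], [-153.62, 153.62]. Speed limits (degrees/s): [147.25, 147.25, 172.46, 180, 180, 180].

### API

Orientations are given as a 3x3 rotation matrix whose columns are the frame's x, y, z axes.
In Python, from bench import bot gives the robot as it stands.
- The arm moves only by the tool servo_tool, never from a script. Its argument "rows" is a list of rows, each an object of numbers: "x", "y", "z": the shift along the tool's x, y, z in mm; "rx", "ry", "rz": the turn, a rotation vector about the tool's x, y, z in rad; "claw": the closure, from 0 (fully open) to 1 (shut). In form: [{"x": .., "y": .., "z": .., "rx": .., "ry": .., "rz": .., "claw": ..}, ...]. A call has 1 to 8 rows; each row shifts and turns the commanded pose from where the row before left it, along the tool's axes as they then stand; what a row does not reach is not made up. A row lasts 1/12 s, in which the tool goes at most 41.7 mm and 7.16 degrees, less where a joint would pass 70% of its speed; a pose out of reach is approached as far as the arm can. A call with a gripper value outside its range is refused whole. The fingers move at their own pace and stop on an object; "force" is the grip in N (left out, the last holds). Time passes only in rows, so rows that do not move let the fingers close. It gives the time, the measured TCP pose, the force and the opening at its end, in the units of the state.
- bot.get_obs(): the state, without advancing time (a new reading comes with each control period).
- bot.capture(name): name is "scene" or "top" or "wrist"; returns a dict with "img" (400x640x3 uint8, red, green, blue), "fx", "fy", "cx", "cy" (pixels), "k1" (the pictures are not rectified: a ray, as slopes to the right and down, at radius r is drawn at 1 + k1 r^2 times it, then the intrinsics apply), "rvec" (rotation vector, rad) and "tvec" (3), from world to camera coordinates, as OpenCV has them; the wrist camera has in their place "mount" (4x4, takes a point from camera to tool coordinates, whose origin is the TCP and whose axes are the tool frame's). Camera axes: x right, y down, z forward; pixel columns grow to the right and rows downward; lengths in m; the calibration is good to about 2 mm. A picture is of the moment at which its call begins: read the wrist's pose just before it. There is no depth.
- bot.finish_job(): hands the job in, once; it reports no verdict.
Trained networks look in the newest picture that a camera, given by its name, has taken for a name from the list of things; names that differ only in an ending like _2 or _b are one class to them, and where a whole thing is asked for, a point or a joint stands for the part that bears it (a point fixed in the world has none). Each returns a list of dicts, best first, with "conf" (0 to 1); they miss things now and then, are a little off and sometimes report something else, mostly with a low value. They report only what shows in the picture. A call takes as long as a camera call. They do not tell look-alikes from the thing itself.
- bot.search_frame(query, camera): "uv" ([column, row] in pixels, amid what is visible of it).
The state is a dict: "t": time; "qpos": joint angles; "qd": joint speeds; "tau": joint torques, N m; "tool_pos": TCP position; "eef_rot": TCP orientation; "force": force on the tool from outside, world axes, zero at the start; "moment": the same for the moment, N m; "width": finger opening in m.
Only numpy, scipy, OpenCV 4.12 (cv2) and the standard library are available. Lean on these libraries where they do the work, as an engineer would, in place of code of your own. Each camera call takes 0.05 s, during which the arm holds its last target. There are 200 camera calls.

### The job

The grey radio pack on the chute's lane is swollen, so it must not be picked up or squeezed. Working only with the fingertips, push the steel gate fully open by its yellow upright tab, gently push the pack along the lane until it drops into the chute, then push the gate fully shut by the same tab. Leave the other things where they are.

Things in the scene. Friction and masses are not known exactly. Their poses are not given: they have to be found in the camera images.
- chute: Grey fixed drop chute (dark lane) on the table. Origin on the table under the middle of the edge where lane meets mouth; its x runs along the lane away from the robot, y to the left, z up. Deck (lane surface) 105 mm above the origin. A ledge at deck height, y -46 to -110 mm, lies right of the lane. The gate's runners reach y 171 mm on the left, at x -4 to 102 mm, none above deck level.
- lane_start (a point): Middle of the lane's open near end, on the deck. The lane runs from here 150 mm along the chute's x to the mouth, between two rails 12 mm high and 8 mm thick, inner faces 38 mm either side of its middle; nothing stands behind this end.
- mouth (a point): Centre of the chute's mouth, at deck height: 90 mm along the chute's x, 76 mm along its y; a well 99 mm deep lies below it. Walls 12 mm above the deck stand at its far and right sides; the gate covers it, about 3 mm under deck level, when shut.
- gate (a joint): Opening of the steel gate in m: 0 = fully shut (mouth covered), 0.085 = fully open, at the stop. It slides level along the chute's +y (left) to open, just under deck level, and stays where it is left; about 2 N moves it, plus 6 N per m/s.
- gate_tab (a point): Centre of the visible part of the gate's yellow upright tab, a plate 8 mm thick along the chute's y and 50 mm wide along its x, which reaches 47 mm above the deck; this point is 26 mm above the deck, in the chute's frame at x 48, y 74 + opening, z 131 mm. Push its inner (right) face to open and its outer (left) face to shut.
- pack_center (a point): Centre of the grey plastic radio pack, 60 mm long (its x, roughly along the lane), 48 mm wide, 22 mm high, 110 to 220 g, lying loose and flat on the lane's deck (centre 11 mm above the deck). It slides on the deck and tips into the mouth once its centre is past the lane's end.
- stopper: Black rubber stopper, 30 mm across, 26 mm high, loose on the chute's right ledge; origin under its centre. Bystander.
- cup: Tin cup, 76 mm across, 60 mm high, loose on the table; origin under its centre. Bystander.
- cell_a: Brown clock cell, 14 mm across, 50 mm long, standing in the tin cup; origin under its centre. Bystander.
- cell_b: A second such cell in the cup. Bystander.
- wrench: Bronze terminal wrench, 160 mm long along its x, lying loose on the table to the left. Bystander.
- bluepack: Blue battery pack, 55 x 38 x 21 mm, lying loose on the table to the left; origin under its centre. Bystander.
- pack: The same pack; origin at the centre of its underside.
Not all that is in view belongs to the job. Of the things like the pack, leave any that is brown or green; of the rest the larger one is meant.

How it is judged:
By the outcome, as a careful person would: the job done as asked, in the order asked, and still so for the second after the job is handed in, with the robot touching nothing.
It also fails if it takes over 51 s, if anything falls off the work surface, if the arm or the gripper's body presses on something with over 40 N, if the wrist force passes 120 N, or if a joint passes its speed limit or range.

## Working session

There is one attempt and no reset: what is moved stays moved. The work goes in short steps, Python scripts to look and compute and a tool call to move; the robot and the scene stay as the last step left them, time stands still between calls to the robot, and variables do not carry over. Pictures are saved under pics/ and viewed, about 8 in all and at most 12, crops included, and the job is handed in when it is done.

Besides the shell and the picture viewer there is one more tool, called after "Request:" as name(argument=value, ...), one argument or row to a line, values as JSON. servo_tool: Moves the arm, as the interface text tells. Its arguments: {"type":"object","properties":{"rows":{"type":"array","items":{"type":"object","properties":{"x":{"type":"number"},"y":{"type":"number"},"z":{"type":"number"},"rx":{"type":"number"},"ry":{"type":"number"},"rz":{"type":"number"},"claw":{"type":"number"}}}},"force":{"type":"number"}},"required":["rows"]}

```bash
mkdir -p pics; cat > h.py <<'E'
import numpy as np, cv2
from bench import bot
def cam(c):
    if 'rvec' in c:
        R=cv2.Rodrigues(np.array(c['rvec'],float))[0]; t=np.array(c['tvec'],float).ravel()
        return R,t
    o=bot.get_obs(); M=np.array(c['mount']); Rt=np.array(o['eef_rot']); p=np.array(o['tool_pos'])
    Rw=Rt@M[:3,:3]; pw=Rt@M[:3,3]+p
    return Rw.T,-Rw.T@pw
def K(c): return np.array([[c['fx'],0,c['cx']],[0,c['fy'],c['cy']],[0,0,1.]]),np.array([c['k1'],0,0,0,0.])
def ray(c,uv):
    k,d=K(c); s=cv2.undistortPoints(np.array([[uv]],float),k,d)[0,0]
    R,t=cam(c); return -R.T@t, R.T@np.array([s[0],s[1],1])
def at(c,uv,z):
    o,d=ray(c,uv); return o+d*(z-o[2])/d[2]
def proj(c,P):
    k,d=K(c); R,t=cam(c); return cv2.projectPoints(np.atleast_2d(P).astype(float),cv2.Rodrigues(R)[0],t,k,d)[0][:,0]
def save(c,n): cv2.imwrite('pics/'+n+'.png',c['img'][:,:,::-1])
E
python3 - <<'E'
from h import *
for n in('scene','top'):
    c=bot.capture(n); save(c,n+'0')
    print(n)
    for q in ['chute','lane_start','mouth','gate','gate_tab','pack_center','stopper','cup','wrench','bluepack']:
        print(q,[(np.round(r['uv']).tolist(),round(r['conf'],2)) for r in bot.search_frame(q,n)][:4])
o=bot.get_obs();print(o['t'],o['tool_pos'],o['eef_rot'],o['width'])
E
```

```text
scene
chute [([334.0, 225.0], 0.63)]
lane_start [([331.0, 229.0], 0.81)]
mouth [([364.0, 205.0], 0.26)]
gate [([364.0, 203.0], 0.75), ([333.0, 225.0], 0.74)]
gate_tab [([368.0, 204.0], 0.81)]
pack_center [([234.0, 266.0], 0.85)]
stopper [([295.0, 220.0], 0.44)]
cup [([210.0, 328.0], 0.78)]
wrench [([396.0, 162.0], 0.67)]
bluepack [([450.0, 187.0], 0.67)]
top
chute [([328.0, 178.0], 0.95)]
lane_start [([327.0, 176.0], 0.89)]
mouth [([331.0, 171.0], 0.58)]
gate [([311.0, 155.0], 0.59), ([462.0, 177.0], 0.15)]
gate_tab []
pack_center [([335.0, 197.0], 0.74), ([406.0, 222.0], 0.62), ([309.0, 257.0], 0.62)]
stopper [([363.0, 181.0], 0.48)]
cup [([464.0, 184.0], 0.89)]
wrench [([189.0, 207.0], 0.85), ([334.0, 197.0], 0.73)]
bluepack [([191.0, 143.0], 0.63), ([340.0, 196.0], 0.57)]
1.1 [0.24326636 0.57568825 0.22253654] [[-2.50741383e-05 -9.21132045e-01  3.89250247e-01]
 [-3.39438752e-05  3.89250247e-01  9.21132045e-01]
 [-9.99999999e-01  9.88393048e-06 -4.10269057e-05]] 0.08698598739141004
```

View pics/scene0.png

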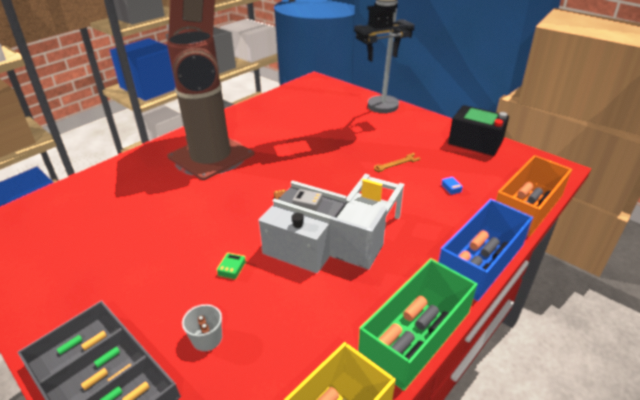

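View pics/top0.png

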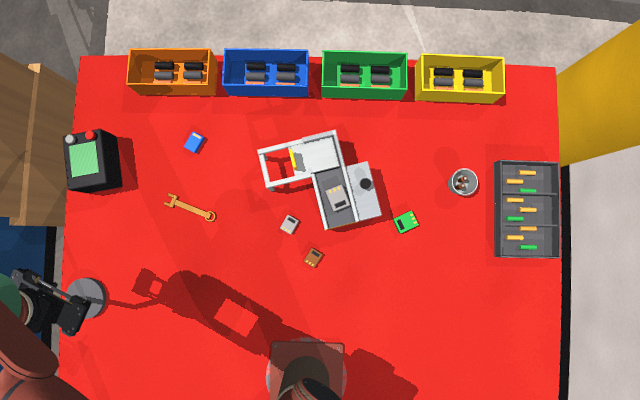

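The scene shows the chute at about (330,225) with the pack on its lane at (310,198) and the yellow tab at (372,190). In the top view the pack is at (337,197), the tab at (294,158) and the stopper at (365,183). A smaller grey pack lies on the table at (289,224), with brown and green ones nearby.

```bash
python3 - <<'E'
import cv2,numpy as np
a=cv2.imread('pics/top0.png')[122:238,248:392]
b=cv2.imread('pics/scene0.png')[165:275,250:410]
a=cv2.resize(a,None,fx=5,fy=5,interpolation=cv2.INTER_CUBIC)
b=cv2.resize(b,None,fx=5,fy=5,interpolation=cv2.INTER_CUBIC)
for i,(im,x0,y0) in enumerate([(a,248,122),(b,250,165)]):
    for k in range(0,im.shape[1],100): cv2.putText(im,str(x0+k//5),(k,10),0,.4,(255,0,255),1); cv2.line(im,(k,12),(k,18),(255,0,255),1)
    for k in range(0,im.shape[0],50): cv2.putText(im,str(y0+k//5),(0,k+4),0,.4,(255,0,255),1)
    cv2.imwrite(f'pics/c{i}.png',im)
E
```

```text
(no output)
```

View pics/c0.png

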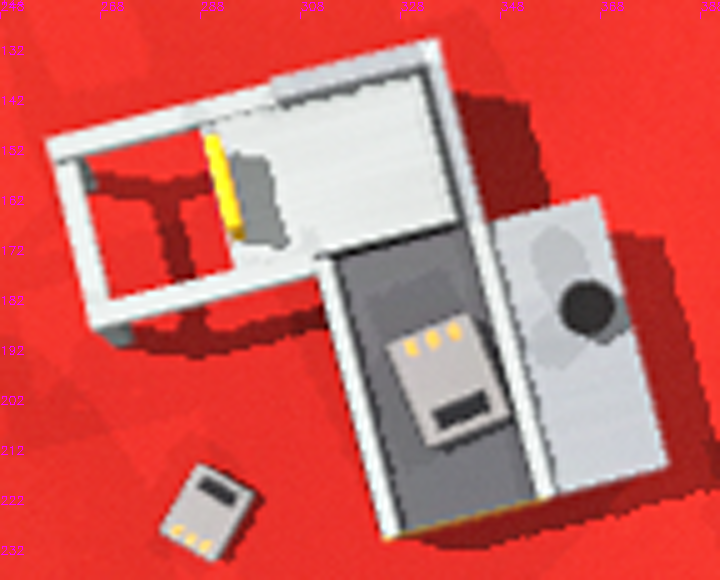

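The crop shows the lane's near end at about (325,229)–(358,221), the lane/mouth edge at (315,173)–(339,166), the tab at (292,158) and the runner's corners at (257,150) and (267,188). The gate looks shut. I'll fit the chute pose to these corners.

```bash
cat >> h.py <<'E'
def ch(p,P):
    P=np.atleast_2d(np.array(P,float))/1000; c,s=np.cos(p[2]),np.sin(p[2])
    return np.c_[p[0]+c*P[:,0]-s*P[:,1], p[1]+s*P[:,0]+c*P[:,1],P[:,2]]
E
python3 - <<'E'
from h import *
from scipy.optimize import least_squares
c=bot.capture('top')
D=[((-150,46,117),(382,536)),((-150,-46,117),(553,493)),((-150,-38,117),(537,498)),((0,38,105),(333,257)),((0,-38,105),(457,222)),((102,171,105),(45,142)),((-4,171,105),(93,328)),((98,-46,117),(437,40))]
P=[d[0] for d in D]; U=np.array([np.array(d[1])/5+[248,122] for d in D])
f=lambda p:(proj(c,ch(p,P))-U).ravel()
p0=np.r_[at(c,[327,170],.105)[:2],.2]
r=least_squares(f,p0,loss='soft_l1');print(r.x,np.degrees(r.x[2]));print(f(r.x).reshape(-1,2).round(1))
p=r.x;np.save('p.npy',p)
g=at(c,[292.6,159],.152)
# inverse
def inv(w): c_,s=np.cos(p[2]),np.sin(p[2]);d=w[:2]-p[:2];return 1000*np.array([c_*d[0]+s*d[1],-s*d[0]+c_*d[1]])
print('tab',inv(at(c,np.array([223,187])/5+[248,122],.150)))
print('pack corners',[inv(at(c,np.array(u)/5+[248,122],.127)).round(1) for u in [(388,347),(467,313),(512,412),(432,445)]])
print('stopper',inv(at(c,np.array([588,307])/5+[248,122],.131)))
print(proj(c,ch(p,[(48,74,152)])), (U[0]))
s=bot.capture('scene')
im=s['img'][:,:,::-1].copy()
for q in [(-150,46,117),(-150,-46,117),(0,38,105),(0,-38,105),(102,171,105),(-4,171,105),(98,-46,117),(48,74,152),(-150,-110,105)]:
    u=proj(s,ch(p,[q]))[0];cv2.circle(im,tuple((u*16).round().astype(int).tolist()),16,(255,0,255),-1,shift=4)
cv2.imwrite('pics/s1.png',cv2.resize(im[165:275,250:410],None,fx=5,fy=5,interpolation=cv2.INTER_CUBIC))
E
```

```text
[ 0.58216913 -0.04515707  0.27714482] 15.87922836133463
[[ 0.3 -0.1]
 [ 0.1 -0.2]
 [ 0.3 -0.4]
 [-0.8  0.5]
 [ 1.8  0.6]
 [-0.2 -0.7]
 [-0.7 -0.1]
 [-0.2  0.5]]
tab [43.76419812 82.60034896]
pack corners [array([-55.4,  19.7]), array([-48.2, -24.8]), array([-104.3,  -34.6]), array([-110.7,   10.1])]
stopper [-61.03316191 -86.51868553]
[[295.39656374 156.87602558]] [324.4 229.2]
```

View pics/s1.png

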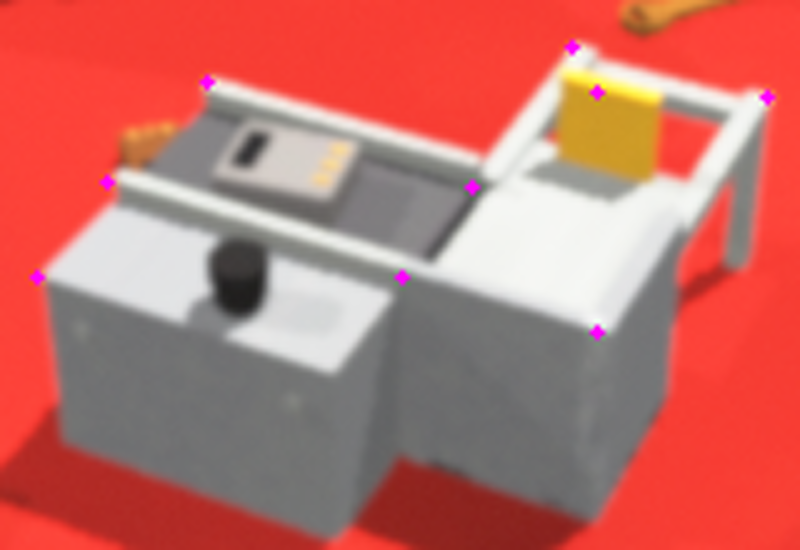

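```bash
cat >> h.py <<'E'
def inv(p,w): c_,s=np.cos(p[2]),np.sin(p[2]);d=np.array(w)[:2]-p[:2];return 1000*np.array([c_*d[0]+s*d[1],-s*d[0]+c_*d[1]])
def st():
    p=np.load('p.npy');o=bot.get_obs();w=o['tool_pos'];R=np.array(o['eef_rot'])
    print('t%.2f chute xy'%o['t'],inv(p,w).round(1),'z above deck %.1f'%(1000*w[2]-105),'yawerr(deg) %.2f'%np.degrees(np.arctan2(R[1,2],R[0,2])-p[2]-np.pi/2),'w',round(o['width'],4),'F',np.round(o['force'],1))
E
python3 - <<'E'
from h import *
from scipy.optimize import least_squares
c=bot.capture('top');s=bot.capture('scene')
D=[((-150,46,117),(382,536)),((-150,-46,117),(553,493)),((-150,-38,117),(537,498)),((0,38,105),(333,257)),((102,171,105),(45,142)),((-4,171,105),(93,328)),((98,-46,117),(437,40))]
E_=[((-150,46,117),(207,85)),((-150,-46,117),(112,185)),((98,-46,117),(597,330)),((102,171,105),(768,92)),((-4,171,105),(573,46))]
P=[d[0] for d in D]; U=np.array([np.array(d[1])/5+[248,122] for d in D])
P2=[d[0] for d in E_]; U2=np.array([np.array(d[1])/5+[250,165] for d in E_])
f=lambda p:np.r_[(proj(c,ch(p,P))-U).ravel(),(proj(s,ch(p,P2))-U2).ravel()]
r=least_squares(f,np.load('p.npy'),loss='soft_l1',f_scale=.5);p=r.x
print(p,np.degrees(p[2]));print(f(p).reshape(-1,2).round(1).tolist())
np.save('p.npy',p)
T=lambda u,z:inv(p,at(c,np.array(u)/5+[248,122],z)).round(1)
print('tab top ends',T((213,137),.152),T((237,233),.152))
print('pack',[T(u,.127) for u in [(388,347),(467,313),(512,412),(432,445)]])
S=lambda u,z:inv(p,at(s,np.array(u)/5+[250,165],z)).round(1)
print('tab top scene',S((563,69),.152),S((662,98),.152))
st()
E
```

```text
[ 0.58303854 -0.04516696  0.27470458] 15.739413031794992
[[0.2, -0.5], [-0.0, -0.4], [0.2, -0.7], [-0.8, 0.1], [-0.1, -1.2], [-0.7, -0.6], [-0.1, 0.2], [-0.3, -1.2], [-0.8, -1.2], [-0.1, -0.0], [-0.6, 0.8], [-0.5, -0.3]]
tab top ends [69.  81.7] [17.4 81.6]
pack [array([-56.3,  19.8]), array([-49. , -24.7]), array([-105. ,  -34.6]), array([-111.6,   10.1])]
tab top scene [26.1 84.3] [77.  82.3]
t1.30 chute xy [-158.6  689.8] z above deck 117.5 yawerr(deg) -38.64 w 0.087 F [ 0.1 -0.7 -0.6]
```

Request:
servo_tool(
  rows=[
    {"rx": -0.1135,"claw": 1},
    {"rx": -0.1135,"claw": 1},
    {"rx": -0.1135,"claw": 1},
    {"rx": -0.1135,"claw": 1},
    {"rx": -0.1135,"claw": 1},
    {"rx": -0.1135,"claw": 1},
    {"claw": 1},
  ],
)

```text
invalid input at $.rows[0]: expected keys x, y, z, rx, ry, rz, claw
```

Request:
servo_tool(
  rows=[
    {"x": 0,"y": 0,"z": 0,"rx": -0.1125,"ry": 0,"rz": 0,"claw": 1},
    {"x": 0,"y": 0,"z": 0,"rx": -0.1125,"ry": 0,"rz": 0,"claw": 1},
    {"x": 0,"y": 0,"z": 0,"rx": -0.1125,"ry": 0,"rz": 0,"claw": 1},
    {"x": 0,"y": 0,"z": 0,"rx": -0.1125,"ry": 0,"rz": 0,"claw": 1},
    {"x": 0,"y": 0,"z": 0,"rx": -0.1125,"ry": 0,"rz": 0,"claw": 1},
    {"x": 0,"y": 0,"z": 0,"rx": -0.1125,"ry": 0,"rz": 0,"claw": 1},
    {"x": 0,"y": 0,"z": 0,"rx": 0,"ry": 0,"rz": 0,"claw": 1},
  ],
)

```text
t: 1.88
tool_pos: [0.2433, 0.5757, 0.2225]
eef_rot: [[0.0, -0.961, -0.276], [-0.0, -0.276, 0.961], [-1.0, -0.0, -0.0]]
force: [0.1, 0.9, -0.4]
width: 0.0483
```

```bash
python3 -c "
from h import *
st()"
```

```text
t1.88 chute xy [-158.6  689.7] z above deck 117.5 yawerr(deg) 0.26 w 0.0483 F [ 0.1  0.9 -0.4]
```

Request:
servo_tool(
  rows=[
    {"x": 0,"y": -12,"z": -38,"rx": 0,"ry": 0,"rz": 0,"claw": 1},
    {"x": 0,"y": -12,"z": -38,"rx": 0,"ry": 0,"rz": 0,"claw": 1},
    {"x": 0,"y": -12,"z": -38,"rx": 0,"ry": 0,"rz": 0,"claw": 1},
    {"x": 0,"y": -12,"z": -38,"rx": 0,"ry": 0,"rz": 0,"claw": 1},
    {"x": 0,"y": -12,"z": -38,"rx": 0,"ry": 0,"rz": 0,"claw": 1},
    {"x": 0,"y": -12,"z": -38,"rx": 0,"ry": 0,"rz": 0,"claw": 1},
    {"x": 0,"y": -12,"z": -38,"rx": 0,"ry": 0,"rz": 0,"claw": 1},
    {"x": 0,"y": -12,"z": -38,"rx": 0,"ry": 0,"rz": 0,"claw": 1},
  ],
)

```text
t: 2.55
tool_pos: [0.419, 0.3076, 0.2228]
eef_rot: [[0.001, -0.963, -0.268], [0.0, -0.268, 0.963], [-1.0, -0.001, 0.0]]
force: [0.6, -0.3, 0.1]
width: 0.0015
```

Request:
servo_tool(
  rows=[
    {"x": 0,"y": -12,"z": -38,"rx": 0,"ry": 0,"rz": 0,"claw": 1},
    {"x": 0,"y": -12,"z": -38,"rx": 0,"ry": 0,"rz": 0,"claw": 1},
    {"x": 0,"y": -12,"z": -38,"rx": 0,"ry": 0,"rz": 0,"claw": 1},
    {"x": 0,"y": -12,"z": -38,"rx": 0,"ry": 0,"rz": 0,"claw": 1},
    {"x": 0,"y": -12,"z": -38,"rx": 0,"ry": 0,"rz": 0,"claw": 1},
    {"x": 0,"y": -12,"z": -38,"rx": 0,"ry": 0,"rz": 0,"claw": 1},
    {"x": 0,"y": -12,"z": -38,"rx": 0,"ry": 0,"rz": 0,"claw": 1},
    {"x": 0,"y": 0,"z": 0,"rx": 0,"ry": 0,"rz": 0,"claw": 1},
  ],
)

```text
t: 3.22
tool_pos: [0.5745, 0.0699, 0.2227]
eef_rot: [[0.002, -0.965, -0.263], [-0.003, -0.263, 0.965], [-1.0, -0.001, -0.003]]
force: [-1.5, 0.9, -0.2]
width: 0.0006
```

```bash
python3 -c "
from h import *
st()
c=bot.capture('wrist');im=c['img'][:,:,::-1].copy()
p=np.load('p.npy')
for q in [(-150,46,117),(-150,-46,117),(0,38,105),(0,-38,105),(102,171,105),(-4,171,105),(98,-46,117),(48,82,152)]:
    u=proj(c,ch(p,[q]))[0];print(q,u.round())
    if abs(u).max()<900: cv2.circle(im,tuple(u.round().astype(int).tolist()),3,(255,0,255),-1)
cv2.imwrite('pics/w1.png',im)"
```

```text
t3.22 chute xy [ 23.  113.1] z above deck 117.7 yawerr(deg) -0.50 w 0.0006 F [-1.5  0.9 -0.2]
(-150, 46, 117) [231.  -5.]
(-150, -46, 117) [118.  -3.]
(0, 38, 105) [239. 176.]
(0, -38, 105) [163. 176.]
(102, 171, 105) [371. 269.]
(-4, 171, 105) [375. 171.]
(98, -46, 117) [163. 272.]
(48, 82, 152) [280. 239.]
```

View pics/w1.png

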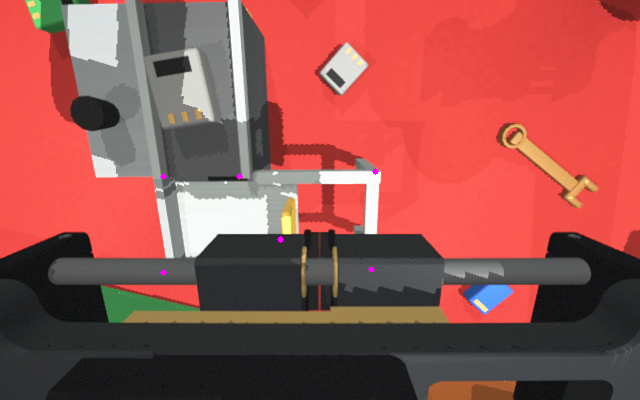

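The wrist view agrees with the fit: the lane's left inner corner is at (238,178), the runner corner at (378,171) and the tab's near end at (290,200). The gripper is shut.

```bash
python3 -c "
from h import *
c=bot.capture('wrist');p=np.load('p.npy')
for u in [(283,200),(297,198),(290,200)]: print(inv(p,at(c,u,.152)))
for u in [(147,52),(196,48),(215,120),(165,128)]: print('pack',inv(p,at(c,u,.127)))
st()"
```

```text
[12.18187975 88.29275482]
[ 10.50978951 100.02685781]
[12.20784958 94.13909121]
pack [-106.59064713  -21.43694837]
pack [-109.17502963   19.02501984]
pack [-52.74169164  29.06396089]
pack [-46.35255148 -15.14733356]
t3.32 chute xy [ 21.7 118.4] z above deck 117.2 yawerr(deg) -0.32 w 0.0004 F [ 0.4  1.1 -0.1]
```

Request:
servo_tool(
  rows=[
    {"x": 0,"y": -12,"z": -34,"rx": 0,"ry": 0,"rz": 0,"claw": 1},
    {"x": 0,"y": -12,"z": -34,"rx": 0,"ry": 0,"rz": 0,"claw": 1},
    {"x": 30,"y": 0,"z": 0,"rx": 0,"ry": 0,"rz": 0,"claw": 1},
    {"x": 25,"y": 0,"z": 0,"rx": 0,"ry": 0,"rz": 0,"claw": 1},
    {"x": 0,"y": 0,"z": 0,"rx": 0,"ry": 0,"rz": 0,"claw": 1},
    {"x": 0,"y": 0,"z": 0,"rx": 0,"ry": 0,"rz": 0,"claw": 1},
    {"x": 0,"y": 0,"z": 0,"rx": 0,"ry": 0,"rz": 0,"claw": 1},
  ],
)

```text
t: 3.9
tool_pos: [0.6132, 0.0184, 0.169]
eef_rot: [[0.001, -0.962, -0.273], [0.0, -0.273, 0.962], [-1.0, -0.001, -0.0]]
force: [-0.5, -0.2, 0.9]
width: 0.0009
```

```bash
python3 -c "
from h import *
st()
c=bot.capture('wrist');save(c,'w2')
c=bot.capture('scene');cv2.imwrite('pics/s2.png',cv2.resize(c['img'][125:275,250:430,::-1],None,fx=4,fy=4))
st()"
```

```text
t3.90 chute xy [46.3 53. ] z above deck 64.0 yawerr(deg) 0.07 w 0.0009 F [-0.5 -0.2  0.9]
t4.00 chute xy [47.  52.4] z above deck 65.0 yawerr(deg) 0.07 w 0.0008 F [ 0.1 -0.2  0.4]
```

View pics/s2.png

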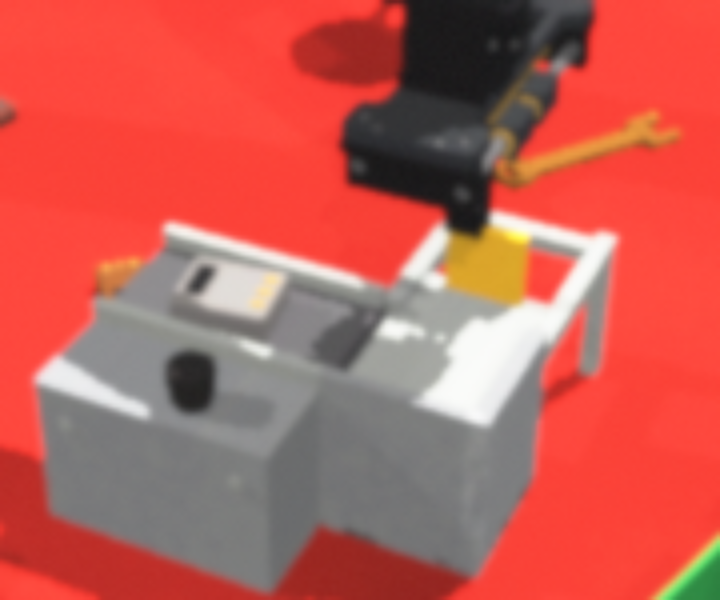

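The shut fingertips are above and to the right of the tab (fingertip at 468,225; tab at 488,265 in the crop). I'll descend and push.

Request:
servo_tool(
  rows=[
    {"x": 0,"y": 0,"z": -6,"rx": 0,"ry": 0,"rz": 0,"claw": 1},
    {"x": 18,"y": 0,"z": 0,"rx": 0,"ry": 0,"rz": 0,"claw": 1},
    {"x": 18,"y": 0,"z": 0,"rx": 0,"ry": 0,"rz": 0,"claw": 1},
    {"x": 12,"y": 0,"z": 0,"rx": 0,"ry": 0,"rz": 0,"claw": 1},
    {"x": 0,"y": 0,"z": 0,"rx": 0,"ry": 0,"rz": 0,"claw": 1},
    {"x": 0,"y": 0,"z": 5,"rx": 0,"ry": 0,"rz": 0,"claw": 1},
    {"x": 0,"y": 0,"z": 5,"rx": 0,"ry": 0,"rz": 0,"claw": 1},
    {"x": 0,"y": 0,"z": 5,"rx": 0,"ry": 0,"rz": 0,"claw": 1},
  ],
)

```text
t: 4.67
tool_pos: [0.6113, 0.0262, 0.121]
eef_rot: [[0.002, -0.962, -0.272], [-0.0, -0.272, 0.962], [-1.0, -0.002, -0.001]]
force: [0.3, -0.1, 0.4]
width: 0.0005
```

```bash
python3 -c "
from h import *
st()"
```

```text
t4.67 chute xy [46.6 61.1] z above deck 16.0 yawerr(deg) 0.02 w 0.0005 F [ 0.3 -0.1  0.4]
```

Request:
servo_tool(
  rows=[
    {"x": 0,"y": 0,"z": 8,"rx": 0,"ry": 0,"rz": 0,"claw": 1},
    {"x": 0,"y": 0,"z": 8,"rx": 0,"ry": 0,"rz": 0,"claw": 1},
    {"x": 0,"y": 0,"z": 8,"rx": 0,"ry": 0,"rz": 0,"claw": 1},
    {"x": 0,"y": 0,"z": 8,"rx": 0,"ry": 0,"rz": 0,"claw": 1},
    {"x": 0,"y": 0,"z": 8,"rx": 0,"ry": 0,"rz": 0,"claw": 1},
    {"x": 0,"y": 0,"z": 8,"rx": 0,"ry": 0,"rz": 0,"claw": 1},
    {"x": 0,"y": 0,"z": 8,"rx": 0,"ry": 0,"rz": 0,"claw": 1},
    {"x": 0,"y": 0,"z": 8,"rx": 0,"ry": 0,"rz": 0,"claw": 1},
  ],
)

```text
t: 5.33
tool_pos: [0.593, 0.0882, 0.1197]
eef_rot: [[0.0, -0.962, -0.272], [-0.0, -0.272, 0.962], [-1.0, -0.0, -0.0]]
force: [2.0, -1.7, 2.2]
width: 0.0003
```

Request:
servo_tool(
  rows=[
    {"x": 0,"y": 0,"z": 3,"rx": 0,"ry": 0,"rz": 0,"claw": 1},
    {"x": 0,"y": 0,"z": 3,"rx": 0,"ry": 0,"rz": 0,"claw": 1},
    {"x": 0,"y": 0,"z": 2,"rx": 0,"ry": 0,"rz": 0,"claw": 1},
  ],
)

```text
t: 5.58
tool_pos: [0.5907, 0.0955, 0.1194]
eef_rot: [[-0.0, -0.962, -0.272], [-0.0, -0.272, 0.962], [-1.0, 0.0, 0.0]]
force: [0.8, -2.9, 2.3]
width: 0.0002
```

```bash
python3 -c "
from h import *
st()"
```

```text
t5.58 chute xy [ 45.5 133.3] z above deck 14.4 yawerr(deg) 0.04 w 0.0002 F [ 0.8 -2.9  2.3]
```

Contact is made, at about 3 N. I'll continue slowly to the stop.

Request:
servo_tool(
  rows=[
    {"x": 0,"y": 0,"z": 3,"rx": 0,"ry": 0,"rz": 0,"claw": 1},
    {"x": 0,"y": 0,"z": 2,"rx": 0,"ry": 0,"rz": 0,"claw": 1},
    {"x": 0,"y": 0,"z": 2,"rx": 0,"ry": 0,"rz": 0,"claw": 1},
    {"x": 0,"y": 0,"z": 0,"rx": 0,"ry": 0,"rz": 0,"claw": 1},
  ],
)

```text
t: 5.92
tool_pos: [0.5888, 0.1021, 0.1193]
eef_rot: [[-0.001, -0.962, -0.272], [0.0, -0.272, 0.962], [-1.0, 0.0, 0.0]]
force: [0.7, -0.5, 1.2]
width: 0.0006
```

Request:
servo_tool(
  rows=[
    {"x": 0,"y": 0,"z": 2,"rx": 0,"ry": 0,"rz": 0,"claw": 1},
    {"x": 0,"y": 0,"z": 2,"rx": 0,"ry": 0,"rz": 0,"claw": 1},
    {"x": 0,"y": 0,"z": 0,"rx": 0,"ry": 0,"rz": 0,"claw": 1},
  ],
)

```text
t: 6.17
tool_pos: [0.5877, 0.106, 0.1194]
eef_rot: [[-0.0, -0.962, -0.272], [0.0, -0.272, 0.962], [-1.0, 0.0, 0.0]]
force: [1.8, -0.9, 1.1]
width: 0.0008
```

```bash
python3 -c "
from h import *
st()"
```

```text
t6.17 chute xy [ 45.5 144.2] z above deck 14.4 yawerr(deg) 0.03 w 0.0008 F [ 1.8 -0.9  1.1]
```

Request:
servo_tool(
  rows=[
    {"x": 0,"y": 0,"z": 2,"rx": 0,"ry": 0,"rz": 0,"claw": 1},
    {"x": 0,"y": 0,"z": 2,"rx": 0,"ry": 0,"rz": 0,"claw": 1},
    {"x": 0,"y": 0,"z": 0,"rx": 0,"ry": 0,"rz": 0,"claw": 1},
  ],
)

```text
t: 6.42
tool_pos: [0.5876, 0.1067, 0.1194]
eef_rot: [[0.001, -0.962, -0.272], [-0.005, -0.272, 0.962], [-1.0, 0.0, -0.005]]
force: [3.8, -11.2, -0.5]
width: 0.0011
```

Request:
servo_tool(
  rows=[
    {"x": 0,"y": 0,"z": 2,"rx": 0,"ry": 0,"rz": 0,"claw": 1},
    {"x": 0,"y": 0,"z": 2,"rx": 0,"ry": 0,"rz": 0,"claw": 1},
    {"x": 0,"y": 0,"z": 0,"rx": 0,"ry": 0,"rz": 0,"claw": 1},
  ],
)

```text
t: 6.67
tool_pos: [0.5875, 0.1068, 0.1195]
eef_rot: [[0.003, -0.963, -0.271], [-0.011, -0.271, 0.963], [-1.0, 0.0, -0.011]]
force: [6.3, -24.1, -3.2]
width: 0.0005
```

```bash
python3 -c "
from h import *
st()
c=bot.capture('wrist');save(c,'w3')
c=bot.capture('top');cv2.imwrite('pics/t3.png',cv2.resize(c['img'][122:238,248:392,::-1],None,fx=5,fy=5))"
```

```text
t6.67 chute xy [ 45.5 145.1] z above deck 14.5 yawerr(deg) -0.03 w 0.0005 F [  6.3 -24.1  -3.2]
```

View pics/w3.png

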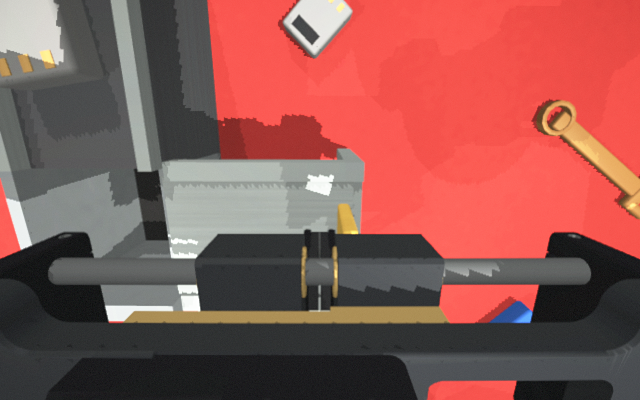

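The tip stopped at chute y 145 and the force rose to 24 N, so the gate is at its stop. The wrist view shows the tab at the runner's far end (348,220) and the mouth open. I'll back off, lift and go behind the pack.

Request:
servo_tool(
  rows=[
    {"x": 0,"y": 0,"z": -16,"rx": 0,"ry": 0,"rz": 0,"claw": 1},
    {"x": -20,"y": 0,"z": 0,"rx": 0,"ry": 0,"rz": 0,"claw": 1},
    {"x": -30,"y": 0,"z": 0,"rx": 0,"ry": 0,"rz": 0,"claw": 1},
    {"x": -20,"y": 0,"z": 0,"rx": 0,"ry": 0,"rz": 0,"claw": 0.84},
    {"x": 0,"y": 30,"z": -23,"rx": 0,"ry": 0,"rz": 0,"claw": 0.84},
    {"x": 0,"y": 30,"z": -23,"rx": 0,"ry": 0,"rz": 0,"claw": 0.84},
    {"x": 0,"y": 30,"z": -23,"rx": 0,"ry": 0,"rz": 0,"claw": 0.84},
    {"x": 0,"y": 30,"z": -23,"rx": 0,"ry": 0,"rz": 0,"claw": 0.84},
  ],
)

```text
t: 7.43
tool_pos: [0.498, -0.0234, 0.1891]
eef_rot: [[-0.001, -0.962, -0.273], [0.001, -0.273, 0.962], [-1.0, 0.001, 0.001]]
force: [1.2, -0.5, 0.9]
width: 0.0136
```

Request:
servo_tool(
  rows=[
    {"x": 0,"y": 30,"z": -23,"rx": 0,"ry": 0,"rz": 0,"claw": 0.84},
    {"x": 0,"y": 35,"z": -22,"rx": 0,"ry": 0,"rz": 0,"claw": 0.84},
    {"x": 0,"y": 0,"z": 0,"rx": 0,"ry": 0,"rz": 0,"claw": 0.84},
    {"x": 0,"y": 0,"z": 0,"rx": 0,"ry": 0,"rz": 0,"claw": 0.84},
    {"x": 0,"y": 0,"z": 0,"rx": 0,"ry": 0,"rz": 0,"claw": 0.84},
  ],
)

```text
t: 7.85
tool_pos: [0.4494, -0.0838, 0.1896]
eef_rot: [[0.0, -0.963, -0.271], [0.001, -0.271, 0.963], [-1.0, -0.001, 0.001]]
force: [-0.0, -0.2, -0.7]
width: 0.0137
```

```bash
python3 -c "
from h import *
st()
c=bot.capture('scene');cv2.imwrite('pics/s4.png',cv2.resize(c['img'][125:275,230:410,::-1],None,fx=4,fy=4))"
```

```text
t7.85 chute xy [-139.1   -0.9] z above deck 84.6 yawerr(deg) -0.03 w 0.0137 F [-0.  -0.2 -0.7]
```

View pics/s4.png

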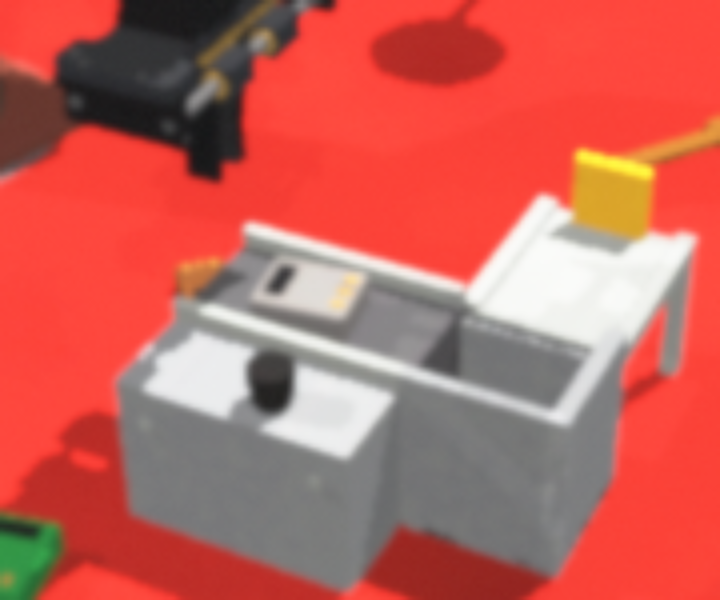

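The gate is fully open (tab at 612,195), the mouth is clear, and the pack is still on the lane at (310,290). I'll descend behind it.

Request:
servo_tool(
  rows=[
    {"x": 25,"y": 0,"z": -4,"rx": 0,"ry": 0,"rz": 0,"claw": 0.84},
    {"x": 25,"y": 0,"z": 0,"rx": 0,"ry": 0,"rz": 0,"claw": 0.84},
    {"x": 16,"y": 0,"z": 0,"rx": 0,"ry": 0,"rz": 0,"claw": 0.84},
    {"x": 9,"y": 0,"z": 0,"rx": 0,"ry": 0,"rz": 0,"claw": 0.84},
    {"x": 0,"y": 0,"z": 0,"rx": 0,"ry": 0,"rz": 0,"claw": 0.84},
    {"x": 0,"y": -4,"z": 0,"rx": 0,"ry": 0,"rz": 0,"claw": 0.84},
    {"x": 0,"y": -5,"z": 0,"rx": 0,"ry": 0,"rz": 0,"claw": 0.84},
  ],
)

```text
t: 8.48
tool_pos: [0.4604, -0.0853, 0.1157]
eef_rot: [[0.002, -0.962, -0.272], [-0.001, -0.272, 0.962], [-1.0, -0.002, -0.001]]
force: [1.0, -0.7, -0.6]
width: 0.0137
```

```bash
python3 -c "
from h import *
st()"
```

```text
t8.48 chute xy [-128.9   -5.4] z above deck 10.7 yawerr(deg) 0.06 w 0.0137 F [ 1.  -0.7 -0.6]
```

Request:
servo_tool(
  rows=[
    {"x": 1,"y": -4,"z": 0,"rx": 0,"ry": 0,"rz": 0,"claw": 0.84},
    {"x": 1,"y": -4,"z": 0,"rx": 0,"ry": 0,"rz": 0,"claw": 0.84},
    {"x": 0,"y": -4,"z": 0,"rx": 0,"ry": 0,"rz": 0,"claw": 0.84},
    {"x": 0,"y": -4,"z": 0,"rx": 0,"ry": 0,"rz": 0,"claw": 0.84},
    {"x": 0,"y": -4,"z": 0,"rx": 0,"ry": 0,"rz": 0,"claw": 0.84},
    {"x": 0,"y": -4,"z": 0,"rx": 0,"ry": 0,"rz": 0,"claw": 0.84},
    {"x": 0,"y": -4,"z": 0,"rx": 0,"ry": 0,"rz": 0,"claw": 0.84},
    {"x": 0,"y": -4,"z": 0,"rx": 0,"ry": 0,"rz": 0,"claw": 0.84},
  ],
)

```text
t: 9.15
tool_pos: [0.4902, -0.0769, 0.1126]
eef_rot: [[-0.0, -0.962, -0.272], [-0.0, -0.272, 0.962], [-1.0, 0.0, -0.0]]
force: [-2.5, -0.4, 1.8]
width: 0.0139
```

Request:
servo_tool(
  rows=[
    {"x": 0,"y": -4,"z": 0,"rx": 0,"ry": 0,"rz": 0,"claw": 0.84},
    {"x": 0,"y": -4,"z": 0,"rx": 0,"ry": 0,"rz": 0,"claw": 0.84},
    {"x": 0,"y": -4,"z": 0,"rx": 0,"ry": 0,"rz": 0,"claw": 0.84},
    {"x": 0,"y": -4,"z": 0,"rx": 0,"ry": 0,"rz": 0,"claw": 0.84},
    {"x": 0,"y": -4,"z": 0,"rx": 0,"ry": 0,"rz": 0,"claw": 0.84},
  ],
)

```text
t: 9.57
tool_pos: [0.5095, -0.0713, 0.1126]
eef_rot: [[-0.0, -0.962, -0.272], [-0.0, -0.272, 0.962], [-1.0, 0.0, -0.0]]
force: [-2.6, -0.1, 2.1]
width: 0.014
```

```bash
python3 -c "
from h import *
st()
c=bot.capture('scene');cv2.imwrite('pics/s5.png',cv2.resize(c['img'][125:275,230:410,::-1],None,fx=4,fy=4))"
```

```text
t9.57 chute xy [-77.9  -5.2] z above deck 7.6 yawerr(deg) 0.03 w 0.014 F [-2.6 -0.1  2.1]
```

View pics/s5.png

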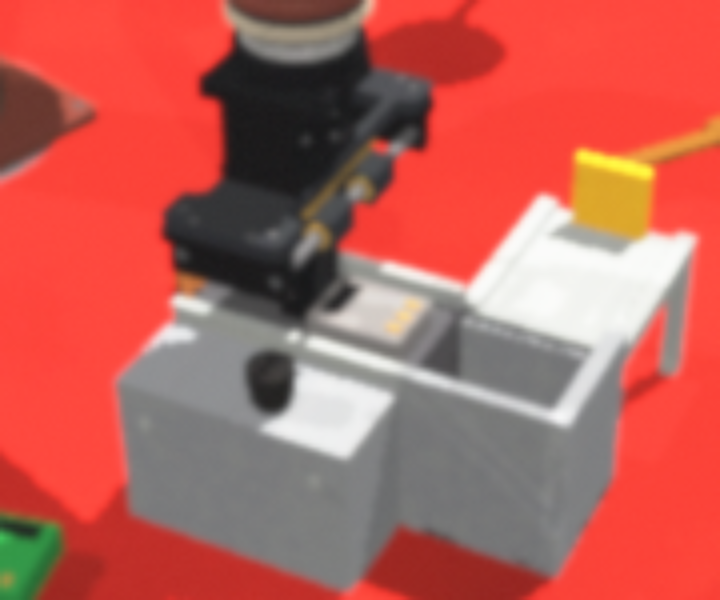

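The pack has straightened and its front (420,315) is near the mouth edge, with about 2.6 N of push. I'll continue.

Request:
servo_tool(
  rows=[
    {"x": 0,"y": -4,"z": 0,"rx": 0,"ry": 0,"rz": 0,"claw": 0.84},
    {"x": 0,"y": -4,"z": 0,"rx": 0,"ry": 0,"rz": 0,"claw": 0.84},
    {"x": 0,"y": -4,"z": 0,"rx": 0,"ry": 0,"rz": 0,"claw": 0.84},
    {"x": 0,"y": -4,"z": 0,"rx": 0,"ry": 0,"rz": 0,"claw": 0.84},
    {"x": 0,"y": -4,"z": 0,"rx": 0,"ry": 0,"rz": 0,"claw": 0.84},
    {"x": 0,"y": -4,"z": 0,"rx": 0,"ry": 0,"rz": 0,"claw": 0.84},
    {"x": 0,"y": -4,"z": 0,"rx": 0,"ry": 0,"rz": 0,"claw": 0.84},
    {"x": 0,"y": -4,"z": 0,"rx": 0,"ry": 0,"rz": 0,"claw": 0.84},
  ],
)

```text
t: 10.28
tool_pos: [0.5403, -0.0626, 0.1125]
eef_rot: [[-0.0, -0.962, -0.272], [0.0, -0.272, 0.962], [-1.0, 0.0, 0.0]]
force: [-0.7, -0.4, 0.6]
width: 0.0135
```

Request:
servo_tool(
  rows=[
    {"x": 0,"y": -4,"z": 0,"rx": 0,"ry": 0,"rz": 0,"claw": 0.84},
    {"x": 0,"y": -4,"z": 0,"rx": 0,"ry": 0,"rz": 0,"claw": 0.84},
    {"x": 0,"y": -4,"z": 0,"rx": 0,"ry": 0,"rz": 0,"claw": 0.84},
    {"x": 0,"y": -3,"z": 0,"rx": 0,"ry": 0,"rz": 0,"claw": 0.84},
    {"x": 0,"y": 0,"z": 0,"rx": 0,"ry": 0,"rz": 0,"claw": 0.84},
    {"x": 0,"y": 0,"z": 0,"rx": 0,"ry": 0,"rz": 0,"claw": 0.84},
  ],
)

```text
t: 10.78
tool_pos: [0.5547, -0.0585, 0.1126]
eef_rot: [[0.001, -0.962, -0.272], [0.0, -0.272, 0.962], [-1.0, -0.001, -0.0]]
force: [-0.9, -0.3, -0.0]
width: 0.0139
```

```bash
python3 -c "
from h import *
st()
c=bot.capture('scene');cv2.imwrite('pics/s6.png',cv2.resize(c['img'][125:275,230:410,::-1],None,fx=4,fy=4))"
```

```text
t10.78 chute xy [-30.9  -5.2] z above deck 7.6 yawerr(deg) 0.04 w 0.0139 F [-0.9 -0.3 -0. ]
```

View pics/s6.png

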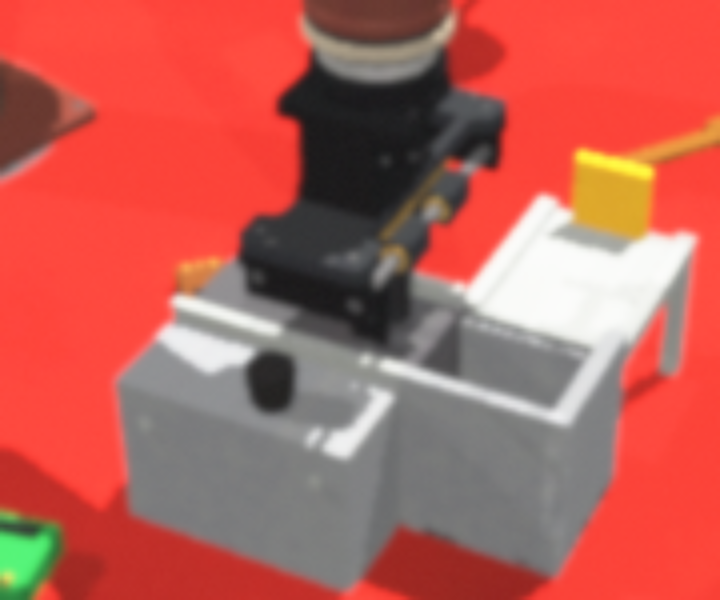

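The pack has dropped: the lane is empty and force is near zero. I'll back off, lift, close the fingers and go to the tab's outer side.

Request:
servo_tool(
  rows=[
    {"x": 0,"y": 10,"z": 0,"rx": 0,"ry": 0,"rz": 0,"claw": 0.84},
    {"x": -25,"y": 0,"z": 0,"rx": 0,"ry": 0,"rz": 0,"claw": 1},
    {"x": -35,"y": 0,"z": 0,"rx": 0,"ry": 0,"rz": 0,"claw": 1},
    {"x": -25,"y": 0,"z": 0,"rx": 0,"ry": 0,"rz": 0,"claw": 1},
    {"x": 0,"y": -14,"z": 34,"rx": 0,"ry": 0,"rz": 0,"claw": 1},
    {"x": 0,"y": -14,"z": 34,"rx": 0,"ry": 0,"rz": 0,"claw": 1},
    {"x": 0,"y": -14,"z": 34,"rx": 0,"ry": 0,"rz": 0,"claw": 1},
    {"x": 0,"y": -14,"z": 34,"rx": 0,"ry": 0,"rz": 0,"claw": 1},
  ],
)

```text
t: 11.5
tool_pos: [0.5611, 0.0856, 0.198]
eef_rot: [[0.001, -0.963, -0.271], [-0.0, -0.271, 0.963], [-1.0, -0.001, -0.0]]
force: [0.9, 1.3, 0.1]
width: 0.0006
```

Request:
servo_tool(
  rows=[
    {"x": 0,"y": -14,"z": 34,"rx": 0,"ry": 0,"rz": 0,"claw": 1},
    {"x": 0,"y": -14,"z": 34,"rx": 0,"ry": 0,"rz": 0,"claw": 1},
    {"x": 0,"y": 0,"z": 5,"rx": 0,"ry": 0,"rz": 0,"claw": 1},
    {"x": 0,"y": 0,"z": 0,"rx": 0,"ry": 0,"rz": 0,"claw": 1},
    {"x": 0,"y": 0,"z": 0,"rx": 0,"ry": 0,"rz": 0,"claw": 1},
    {"x": 0,"y": 0,"z": 0,"rx": 0,"ry": 0,"rz": 0,"claw": 1},
  ],
)

```text
t: 12.0
tool_pos: [0.5685, 0.1611, 0.1974]
eef_rot: [[-0.0, -0.963, -0.271], [-0.001, -0.271, 0.963], [-1.0, 0.0, -0.001]]
force: [-0.5, 0.1, -0.8]
width: 0.0004
```

```bash
python3 -c "
from h import *
st()
a=[]
for n in('top','scene','wrist'):
    c=bot.capture(n);a.append(c['img'][:,:,::-1])
    print(n,[(np.round(r['uv']).tolist(),round(r['conf'],2)) for r in bot.search_frame('pack_center',n)])
r=lambda i,w:cv2.resize(i,(w,int(w*i.shape[0]/i.shape[1])),interpolation=cv2.INTER_CUBIC)
A=r(a[0][122:238,248:392],400);B=r(a[1][125:250,260:410],400);h=min(len(A),len(B))
t=np.hstack([A[:h],B[:h]]);w=r(a[2],400)
cv2.imwrite('pics/m7.png',np.vstack([t,np.hstack([w,0*w])]))"
```

```text
t12.00 chute xy [ 42.  202.5] z above deck 92.4 yawerr(deg) -0.03 w 0.0004 F [-0.5  0.1 -0.8]
top [([290.0, 224.0], 0.8), ([323.0, 156.0], 0.68), ([404.0, 222.0], 0.65), ([312.0, 258.0], 0.45)]
scene [([231.0, 266.0], 0.55), ([296.0, 221.0], 0.39)]
wrist [([136.0, 194.0], 0.61), ([263.0, 49.0], 0.58)]
```

View pics/m7.png

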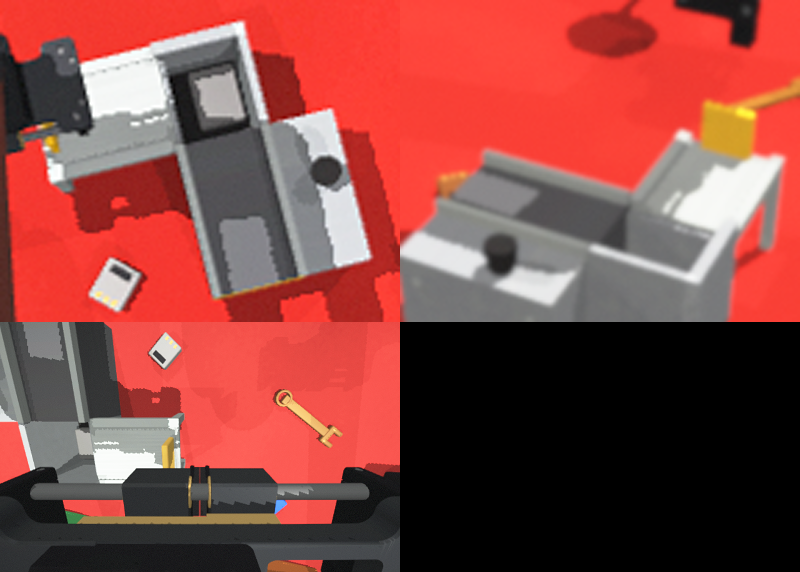

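The pack lies in the well (mosaic 218,100), the lane is empty, and the gate is still open with the tab right of the gripper. I'll descend outside the tab and push shut.

Request:
servo_tool(
  rows=[
    {"x": 25,"y": 0,"z": 0,"rx": 0,"ry": 0,"rz": 0,"claw": 1},
    {"x": 25,"y": -4,"z": 0,"rx": 0,"ry": 0,"rz": 0,"claw": 1},
    {"x": 16,"y": 0,"z": 0,"rx": 0,"ry": 0,"rz": 0,"claw": 1},
    {"x": 10,"y": 0,"z": 0,"rx": 0,"ry": 0,"rz": 0,"claw": 1},
    {"x": 0,"y": 0,"z": -8,"rx": 0,"ry": 0,"rz": 0,"claw": 1},
    {"x": 0,"y": 0,"z": -8,"rx": 0,"ry": 0,"rz": 0,"claw": 1},
    {"x": 0,"y": 0,"z": -8,"rx": 0,"ry": 0,"rz": 0,"claw": 1},
    {"x": 0,"y": 0,"z": -8,"rx": 0,"ry": 0,"rz": 0,"claw": 1},
  ],
)

```text
t: 12.97
tool_pos: [0.5826, 0.1322, 0.1232]
eef_rot: [[0.002, -0.962, -0.271], [0.001, -0.271, 0.962], [-1.0, -0.003, 0.0]]
force: [-0.8, 3.2, 0.9]
width: 0.0006
```

Request:
servo_tool(
  rows=[
    {"x": 0,"y": 0,"z": -8,"rx": 0,"ry": 0,"rz": 0,"claw": 1},
    {"x": 0,"y": 0,"z": -8,"rx": 0,"ry": 0,"rz": 0,"claw": 1},
    {"x": 0,"y": 0,"z": -8,"rx": 0,"ry": 0,"rz": 0,"claw": 1},
    {"x": 0,"y": 0,"z": -8,"rx": 0,"ry": 0,"rz": 0,"claw": 1},
    {"x": 0,"y": 0,"z": -8,"rx": 0,"ry": 0,"rz": 0,"claw": 1},
    {"x": 0,"y": 0,"z": -8,"rx": 0,"ry": 0,"rz": 0,"claw": 1},
    {"x": 0,"y": 0,"z": -8,"rx": 0,"ry": 0,"rz": 0,"claw": 1},
  ],
)

```text
t: 13.55
tool_pos: [0.5968, 0.0783, 0.1216]
eef_rot: [[0.0, -0.962, -0.272], [0.0, -0.272, 0.962], [-1.0, -0.0, 0.0]]
force: [0.8, 2.1, 2.8]
width: 0.0008
```

```bash
python3 -c "
from h import *
st()"
```

```text
t13.55 chute xy [ 46.7 115.1] z above deck 16.6 yawerr(deg) 0.03 w 0.0008 F [0.8 2.1 2.8]
```

Request:
servo_tool(
  rows=[
    {"x": 0,"y": 0,"z": -5,"rx": 0,"ry": 0,"rz": 0,"claw": 1},
    {"x": 0,"y": 0,"z": -5,"rx": 0,"ry": 0,"rz": 0,"claw": 1},
    {"x": 0,"y": 0,"z": -3,"rx": 0,"ry": 0,"rz": 0,"claw": 1},
    {"x": 0,"y": 0,"z": -3,"rx": 0,"ry": 0,"rz": 0,"claw": 1},
    {"x": 0,"y": 0,"z": -2,"rx": 0,"ry": 0,"rz": 0,"claw": 1},
    {"x": 0,"y": 0,"z": 0,"rx": 0,"ry": 0,"rz": 0,"claw": 1},
  ],
)

```text
t: 14.05
tool_pos: [0.6013, 0.0612, 0.1213]
eef_rot: [[-0.0, -0.962, -0.272], [-0.0, -0.272, 0.962], [-1.0, 0.001, -0.0]]
force: [-0.2, 1.4, 0.1]
width: 0.0
```

Request:
servo_tool(
  rows=[
    {"x": 0,"y": 0,"z": -2,"rx": 0,"ry": 0,"rz": 0,"claw": 1},
    {"x": 0,"y": 0,"z": -2,"rx": 0,"ry": 0,"rz": 0,"claw": 1},
    {"x": 0,"y": 0,"z": 0,"rx": 0,"ry": 0,"rz": 0,"claw": 1},
  ],
)

```text
t: 14.3
tool_pos: [0.6023, 0.0576, 0.1213]
eef_rot: [[-0.001, -0.962, -0.272], [-0.0, -0.272, 0.962], [-1.0, 0.001, -0.0]]
force: [0.5, 0.8, 0.5]
width: 0.0005
```

```bash
python3 -c "
from h import *
st()"
```

```text
t14.30 chute xy [46.4 93.7] z above deck 16.3 yawerr(deg) 0.03 w 0.0005 F [0.5 0.8 0.5]
```

Request:
servo_tool(
  rows=[
    {"x": 0,"y": 0,"z": -2,"rx": 0,"ry": 0,"rz": 0,"claw": 1},
    {"x": 0,"y": 0,"z": -2,"rx": 0,"ry": 0,"rz": 0,"claw": 1},
    {"x": 0,"y": 0,"z": 0,"rx": 0,"ry": 0,"rz": 0,"claw": 1},
  ],
)

```text
t: 14.55
tool_pos: [0.6031, 0.0548, 0.1213]
eef_rot: [[-0.001, -0.962, -0.272], [0.002, -0.272, 0.962], [-1.0, 0.001, 0.002]]
force: [-0.9, 5.4, 1.4]
width: 0.0005
```

Request:
servo_tool(
  rows=[
    {"x": 0,"y": 0,"z": -2,"rx": 0,"ry": 0,"rz": 0,"claw": 1},
    {"x": 0,"y": 0,"z": -2,"rx": 0,"ry": 0,"rz": 0,"claw": 1},
    {"x": 0,"y": 0,"z": 0,"rx": 0,"ry": 0,"rz": 0,"claw": 1},
  ],
)

```text
t: 14.8
tool_pos: [0.6031, 0.0546, 0.1213]
eef_rot: [[-0.003, -0.962, -0.272], [0.007, -0.272, 0.962], [-1.0, 0.001, 0.008]]
force: [-6.0, 17.6, 4.4]
width: 0.0001
```

The force climbs to 18 N with no motion, so the gate is at its shut stop. The contact positions give an 85 mm stroke with a 22.5 mm fingertip, which is plausible. I'll retreat and check.

Request:
servo_tool(
  rows=[
    {"x": 0,"y": 0,"z": 20,"rx": 0,"ry": 0,"rz": 0,"claw": 1},
    {"x": -20,"y": 0,"z": 10,"rx": 0,"ry": 0,"rz": 0,"claw": 1},
    {"x": -35,"y": 0,"z": 0,"rx": 0,"ry": 0,"rz": 0,"claw": 1},
    {"x": -35,"y": 0,"z": 20,"rx": 0,"ry": 0,"rz": 0,"claw": 1},
    {"x": 0,"y": 10,"z": 38,"rx": 0,"ry": 0,"rz": 0,"claw": 1},
    {"x": 0,"y": 10,"z": 38,"rx": 0,"ry": 0,"rz": 0,"claw": 1},
    {"x": 0,"y": 10,"z": 38,"rx": 0,"ry": 0,"rz": 0,"claw": 1},
    {"x": 0,"y": 10,"z": 38,"rx": 0,"ry": 0,"rz": 0,"claw": 1},
  ],
)

```text
t: 15.47
tool_pos: [0.5106, 0.2343, 0.2118]
eef_rot: [[0.001, -0.963, -0.271], [-0.001, -0.271, 0.963], [-1.0, -0.001, -0.001]]
force: [-0.3, 1.2, 0.5]
width: 0.0004
```

Request:
servo_tool(
  rows=[
    {"x": 0,"y": 0,"z": 0,"rx": 0,"ry": 0,"rz": 0,"claw": 1},
    {"x": 0,"y": 0,"z": 0,"rx": 0,"ry": 0,"rz": 0,"claw": 1},
    {"x": 0,"y": 0,"z": 0,"rx": 0,"ry": 0,"rz": 0,"claw": 1},
    {"x": 0,"y": 0,"z": 0,"rx": 0,"ry": 0,"rz": 0,"claw": 1},
  ],
)

```text
t: 15.8
tool_pos: [0.512, 0.2325, 0.2114]
eef_rot: [[0.0, -0.963, -0.271], [-0.001, -0.271, 0.963], [-1.0, -0.0, -0.001]]
force: [0.9, -0.9, -0.7]
width: 0.0006
```

```bash
python3 -c "
from h import *
st()
a=[]
for n in('top','scene'):
    c=bot.capture(n);a.append(c['img'][:,:,::-1])
r=lambda i,w:cv2.resize(i,(w,int(w*i.shape[0]/i.shape[1])),interpolation=cv2.INTER_CUBIC)
A=r(a[0][122:238,248:392],400);B=r(a[1][125:250,260:410],400);h=min(len(A),len(B))
cv2.imwrite('pics/m8.png',np.vstack([np.hstack([A[:h],B[:h]]),np.hstack([r(x,400) for x in a])]))"
```

```text
t15.80 chute xy [  7.  286.5] z above deck 106.4 yawerr(deg) -0.04 w 0.0006 F [ 0.9 -0.9 -0.7]
```

View pics/m8.png

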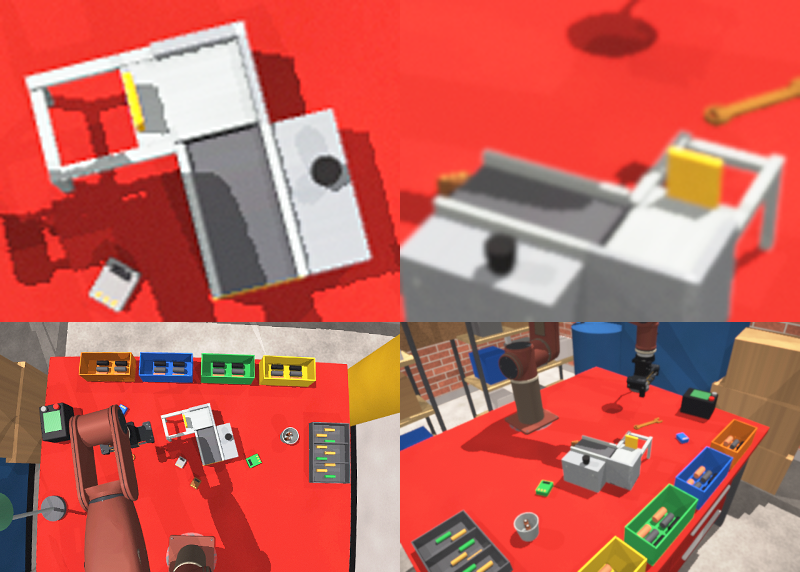

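The gate is shut with no dark gap at the right wall and the tab at mosaic (135,100). The lane is empty, the stopper, cup and other things are where they were, and the arm is clear.

```bash
python3 -c "
from bench import bot
print(bot.finish_job())"
```

```text
the job is handed in; nothing more can be done
None
```

The job is done and handed in at about 16 s of the 51 s allowed. With the fingertips only, I pushed the gate open by its tab to the stop. I then pushed the grey pack along the lane at about 2–3 N until it dropped into the chute, and pushed the gate shut by the same tab.

**Gate:** At both ends the tip stopped moving while the force rose, to about 25 N open and 19 N shut. The two stop positions fit the 85 mm travel if the closed fingertips are about 22 mm thick. I had assumed 30 mm from the figures given.

**Pack:** After the push, the top picture showed it lying in the well.

**Last pictures:** They show the gate covering the mouth, an empty lane, the stopper, cup and wrench where they were, and the arm clear of everything. In the final top view the arm partly hides the blue pack, but the scene view shows it in place.

**Disagreements:** An early wrist-camera estimate put things about 10 mm off in y. About half of that came from the arm still settling when the picture was taken. The first pictures put the tab about 8 mm off its shut position, so the gate may have started slightly open. This had no effect, as I pushed to the stops.

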